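# Load a pile of clay drying plates into the holder of a top-loading drying oven

### The arm

A 6-joint arm with a two-finger parallel gripper is mounted at the origin on the work surface. World frame = base frame: x ahead of the robot, y to its left, z up, the work surface at z = 0. Lengths are in m, angles in rad, forces in N, time in s.
With the tool pointing down it reaches from about 0.375 to 0.75 m from the base axis. Payload 9 kg.
Tool frame: the origin (TCP) lies at the very end of the fingers, on their centre line; the grasp point (between the pads) lies 19 mm behind it (manip.grip_depth is the distance from the TCP to the grasp point, in m); z points along the fingers, y is the direction in which the jaws open and shut (so a half turn about z gives the same grasp; the last joint's range is limited). The gripper opens to 85 mm and grips with 20 to 120 N. Pads are 22 mm wide; open, the fingers measure 114 mm over their backs; the gripper's body (76 mm by 85 mm) begins 54 mm behind the grasp point. The pads swing forward as they close: fully open they stand 13 mm farther back than shut.
Start: joints at [0.906, 0.104, 0.097, 1.564, 0, 1.353], TCP at [0.259, 0.541, 0.231] pointing down, gripper open.
Joint ranges: [-2.99, 2.99], [-0.84, 1.86], [-1.1, 1.16], [-1.84, 2.11], [-1.51, 1.56], [-3.14, 3.14]. Speed limits (rad/s): [2.22, 2.22, 2.57, 3.14, 3.14, 3.14].

### API

Orientations are given as a unit quaternion [x, y, z, w].
In Python, from station import manip gives the robot as it stands.
- The arm moves only by the shell command python3 -m pendant 'ROWS' [OPENING]. ROWS is JSON, a list of rows, each a list of 6 numbers: the shift along the tool's x, y, z scaled (see below), then the turn, a rotation vector about the tool's x, y, z scaled (see below). In form: [[tx, ty, tz, ax, ay, az], ...]. A call has 1 to 5 rows; each row is the pose to reach, as a shift and turn from the pose measured when the call began, along the tool's axes at that moment; what a row does not reach only later rows make up. The controller multiplies each number of a shift by 100 mm and each number of a turn by pi/2 rad. A row lasts 1/12 s, in which the tool goes at most 41.7 mm and 7.16 degrees, less where a joint would pass 70% of its speed; a pose out of reach is approached as far as the arm can. A call with a number of a shift or a turn outside -1 to 1 is refused whole. A call with a gripper value outside its range is refused whole. OPENING is the gripper's target within -1 to 1 (shut at 1, half-way at 0, fully open at -1), set as the call begins (- or left out, the last holds). The fingers move at their own pace and stop on an object; the grip force is fixed at half the most. Time passes only in rows, so rows that repeat a pose let the fingers close. It gives the time, the measured TCP pose, the force and the opening at its end, in the units of the state.
- manip.observe(): the state, without advancing time (a new reading comes with each control period).
- manip.snapshot(name): name is "scene" or "top" or "wrist"; returns (picture, depth): 400x640x3 uint8, red, green, blue; 400x640 float32, m along the optical axis (not along the pixel's ray), 0 where there is no reading.
- manip.get_calibration(name): a dict with "intrinsics" (3x3 intrinsics, pixels), "distortion" ([k1, k2, p1, p2, k3] as OpenCV has them; the pictures are not rectified), "rvec" (rotation vector, rad) and "tvec" (3), from world to camera coordinates, as OpenCV has them. Camera axes: x right, y down, z forward; pixel columns grow to the right and rows downward; lengths in m; the calibration is good to about 2 mm. A picture is of the moment at which its call begins: read the wrist's pose just before it. get_calibration takes no time and is no camera call; for the wrist camera it gives the pose at the moment of the call.
- manip.job_done(): hands the job in, once; it reports no verdict.
The state is a dict: "clock": time; "joint_pos": joint angles; "qd": joint speeds; "joint_efforts": joint torques, N m; "ee_pos": TCP position; "eef_rot": TCP orientation; "wrist_force": force on the tool from outside, world axes, zero at the start; "wrist_torque": the same for the moment, N m; "gripper_width": finger opening in m.
Only numpy, scipy, OpenCV 4.12 (cv2) and the standard library are available. Lean on these libraries where they do the work, as an engineer would, in place of code of your own. Each camera call takes 0.05 s, during which the arm holds its last target.

### The job

Swing the drying oven's top door open by its bar handle until it stands about upright, and leave it open. Then lift the pile of three clay plates out of the grey stand, all together, lean it clearly sideways and feed it into the snug metal holder inside the oven bottom corner first along one end wall, bring it upright and lower it right down to the holder's floor before letting go. Do not let a plate topple, and leave the other things on the bench where they are.

Things in the scene. Friction and masses are not known exactly. Their poses are not given: they have to be found in the camera images.
- door (a joint): Opening angle of the oven's top door, rad: 0 shut (lying flat), 1.57 standing upright, at most 1.75. The hinge is stiff by friction: the door stays at whatever angle it is left; lifting it takes about 4 to 5 N at the handle.
- door_handle (a point): Middle of the door's round steel bar handle (11 mm thick, 120 mm long along this frame's x). The bar runs 40 mm clear in front of the door's free (right, -y) edge, level with the door panel, on two 8 mm arms at 55 mm either side of the middle. It is 115 mm above the bench when shut and 355 mm when upright. The frame turns with the door.
- door_hinge (a point): Middle of the door's hinge line, on the upper edge of the oven's left (+y) wall; the line runs along this frame's x. With the door shut the handle lies 240 mm to -y and 7 mm above this point, in this frame; the frame turns with the door. Opening lifts the handle up and over towards +y. The door panel is 260 x 200 x 14 mm.
- oven: White top-loading drying oven fixed to the bench, 260 mm (its x) x 200 mm (its y) x 108 mm high, open at the top under the door, walls and floor 10 mm thick, blue control panel on the side facing the robot. Origin: centre of its underside.
- holder_mouth (a point): Centre of the mouth of the open-topped aluminium holder fixed inside the oven, level with its rim. Inner space 87 mm along this frame's x by 27 mm along its y, 45 mm deep below this point; walls 4 mm thick. The rim stands 59 mm above the bench. z is up.
- stand: Grey plastic stand fixed to the bench, base 120 x 70 x 6 mm, with a shallow open channel (inner 84 mm along x, 25 mm along y, walls 4 mm thick rising to 26 mm above the bench) in which the plates stand on edge. Origin: centre of its underside.
- plate_a: Outer clay plate of the pile, on the stand's -y side: 80 mm (x) x 7 mm thick (y) x 90 mm tall (z), about 110 g. Origin: centre of its lower edge face. The three loose plates stand upright face to face on the floor of the stand's channel, 6 mm above the bench, a pile about 21 mm thick.
- plate_b: Middle clay plate of the pile, same as the others.
- plate_c: Outer clay plate of the pile, on the stand's +y side, same as the others.
- dish: Bystander: low open glass dish, 90 mm across, 16 mm high. Origin: centre of its underside.
- beaker: Bystander: glass beaker, 58 mm across, 75 mm high, between stand and oven. Origin: centre of its underside.
- cylinder: Bystander: measuring cylinder, 28 mm across on a 60 mm foot, 178 mm high. Origin: centre of its underside.
- bottle: Bystander: brown glass bottle, 66 mm across, 150 mm high. Origin: centre of its underside.
- jar: Bystander: white jar, 72 mm across, 85 mm high. Origin: centre of its underside.
- mortar: Bystander: white ceramic bowl, 90 mm across, 55 mm high. Origin: centre of its underside.
- spatula: Bystander: steel spatula lying flat, 160 mm long. Origin: at its middle, on the bench.
Things that resemble listed ones, but are neither listed nor needed, are in the scene too. Leave any purple look-alike of the plate_a alone.

How it is judged:
On the way, in this order (a step that is already met when the one before it is completed fails the run):
1. the oven door is swung open to about upright (at least 80 degrees) (value of joint door above 1.4 rad), for 0.2 s.
2. all three plates are lifted together, lower edges at least 60 mm above the bench (height (world z) of each of plate_a, plate_b, plate_c above 0.06 m), for 0.1 s.
3. the pile, leaning at least 7 degrees, has its lower edge's middle below the holder's rim, inside the mouth (angle between plate_b's own z axis and vertical above 0.12 rad and z of plate_b in the frame of holder_mouth between -0.045 and 0 m and x of plate_b in the frame of holder_mouth between -0.02 and 0.02 m and y of plate_b in the frame of holder_mouth between -0.012 and 0.012 m), for 0.05 s.
4. the pile is upright in the holder, within 7 mm of its floor, while the gripper still holds it (z of plate_a in the frame of holder_mouth between -0.05 and -0.038 m and x of plate_a in the frame of holder_mouth between -0.007 and 0.007 m and y of plate_a in the frame of holder_mouth between -0.0125 and 0.0125 m and angle between each of plate_a, plate_b, plate_c's own z axis and vertical below 0.18 rad and z of plate_b in the frame of holder_mouth between -0.05 and -0.038 m and x of plate_b in the frame of holder_mouth between -0.007 and 0.007 m and y of plate_b in the frame of holder_mouth between -0.0125 and 0.0125 m and z of plate_c in the frame of holder_mouth between -0.05 and -0.038 m and x of plate_c in the frame of holder_mouth between -0.007 and 0.007 m and y of plate_c in the frame of holder_mouth between -0.0125 and 0.0125 m and contact force between the fingers and plate_a above 0.5 N and contact force between the fingers and plate_c above 0.5 N), for 0.05 s.
At the end, for the whole second after the job is handed in: The door still stands open (1.3 rad or more); all three plates stand at rest in the holder, lower edges within 5 mm of its floor, within 10 degrees of upright, released (value of joint door above 1.3 rad and z of plate_a in the frame of holder_mouth between -0.05 and -0.04 m and x of plate_a in the frame of holder_mouth between -0.007 and 0.007 m and y of plate_a in the frame of holder_mouth between -0.0125 and 0.0125 m and angle between each of plate_a, plate_b, plate_c's own z axis and vertical below 0.18 rad and z of plate_b in the frame of holder_mouth between -0.05 and -0.04 m and x of plate_b in the frame of holder_mouth between -0.007 and 0.007 m and y of plate_b in the frame of holder_mouth between -0.0125 and 0.0125 m and z of plate_c in the frame of holder_mouth between -0.05 and -0.04 m and x of plate_c in the frame of holder_mouth between -0.007 and 0.007 m and y of plate_c in the frame of holder_mouth between -0.0125 and 0.0125 m and linear speed of each of plate_a, plate_b, plate_c below 0.02 m/s); the robot touches nothing.
It fails at once if a plate topples (leans more than 57 degrees) (angle between any of plate_a, plate_b, plate_c's own z axis and vertical above 1 rad).
It fails at once if a bystander is moved by more than 40 mm (distance of any of dish, beaker, cylinder, bottle, jar, mortar, spatula from where it was at the start of the episode above 0.04 m).
It also fails if it takes over 61 s, if anything falls off the work surface, if the arm or the gripper's body presses on something with over 40 N, if the wrist force passes 120 N, or if a joint passes its speed limit or range.

## Working session

There is one attempt and no reset: what is moved stays moved. The work goes in short steps, Python scripts to look and compute and a shell command to move; the robot and the scene stay as the last step left them, time stands still between calls to the robot, and variables do not carry over. Pictures are saved under pics/ and viewed, and the job is handed in when it is done.

```bash
ls; mkdir -p pics
python3 - <<'E'
from station import manip
import cv2,json
print(manip.observe())
for n in ("scene","top","wrist"):
    c=manip.get_calibration(n)
    im,d=manip.snapshot(n)
    cv2.imwrite(f"pics/{n}0.png",im[:,:,::-1])
    import numpy as np
    np.savez(f"pics/{n}0.npz",im=im,d=d,**{k:np.array(v) for k,v in c.items()})
    print(n,c)
E
```

```text
pics
{'clock': 0.0, 'joint_pos': array([ 9.06313359e-01,  1.04662819e-01,  9.64230624e-02,  1.56391810e+00,
       -2.60004969e-05,  1.35310129e+00]), 'qd': array([-0.00129987,  0.00012511,  0.00043744,  0.00114485, -0.00141365,
        0.00184271]), 'joint_efforts': array([ 1.74193165e-04, -5.56933594e+01,  5.03647149e+01,  1.69698929e-02,
       -4.20638007e-04, -6.99322584e-06]), 'ee_pos': array([0.25901255, 0.5408171 , 0.23051827]), 'eef_rot': array([ 2.21540460e-01,  9.75150943e-01, -6.21156319e-04, -2.78878855e-04]), 'wrist_force': array([-0.24412208, -0.52572338,  0.20095018]), 'wrist_torque': array([-0.03035708, -0.01929672, -0.01375698]), 'gripper_width': 0.08569044932705319}
scene {'intrinsics': array([[493.97437612,   0.        , 312.69216225],
       [  0.        , 493.97437612, 197.0063233 ],
       [  0.        ,   0.        ,   1.        ]]), 'distortion': array([-0.01731253,  0.        ,  0.        ,  0.        ,  0.        ]), 'rvec': array([ 2.2666829 ,  0.94180574, -0.37273661]), 'tvec': array([-0.33521558, -0.23932166,  1.70602815])}
top {'intrinsics': array([[376.76584036,   0.        , 325.15085857],
       [  0.        , 376.76584036, 202.3818109 ],
       [  0.        ,   0.        ,   1.        ]]), 'distortion': array([-0.05418288,  0.        ,  0.        ,  0.        ,  0.        ]), 'rvec': array([ 2.15026402, -2.16351234,  0.17660613]), 'tvec': array([-0.04996517,  0.5154744 ,  0.95970638])}
wrist {'intrinsics': array([[318.90872789,   0.        , 318.62946723],
       [  0.        , 318.90872789, 202.04764031],
       [  0.        ,   0.        ,   1.        ]]), 'distortion': array([-0.06098159,  0.        ,  0.        ,  0.        ,  0.        ]), 'rvec': array([-2.44955538, -1.54190761, -0.21720572]), 'tvec': array([-0.59962985, -0.03564773,  0.37884416])}
```

View pics/scene0.png

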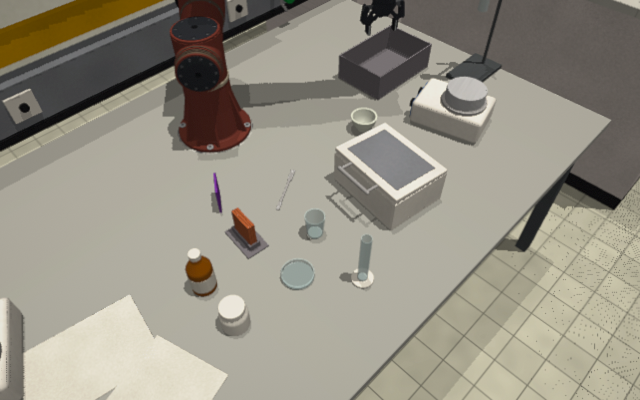

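View pics/top0.png

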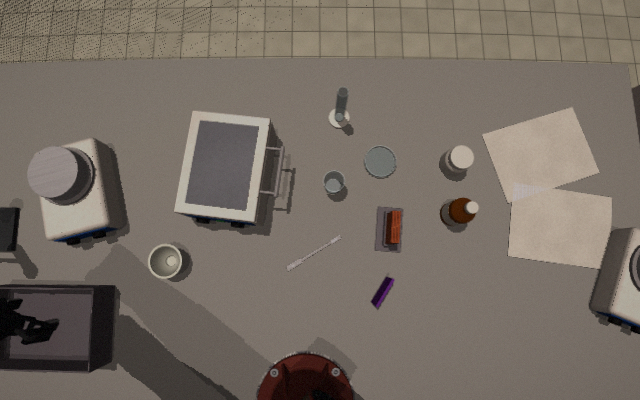

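View pics/wrist0.png

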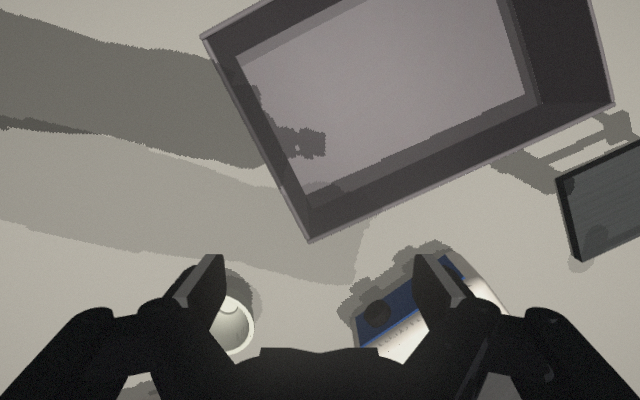

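```bash
cat > h.py <<'E'
import numpy as np, cv2
from scipy.spatial.transform import Rotation as R
def load(n):
    z=np.load(f"pics/{n}.npz"); return {k:z[k] for k in z.files}
def shot(name,tag):
    from station import manip
    c=manip.get_calibration(name); im,d=manip.snapshot(name)
    np.savez(f"pics/{tag}.npz",im=im,d=d,**{k:np.array(v) for k,v in c.items()})
    cv2.imwrite(f"pics/{tag}.png",im[:,:,::-1]); return load(tag)
def rays(v,px):
    px=np.asarray(px,float).reshape(-1,1,2)
    n=cv2.undistortPoints(px,v['intrinsics'],v['distortion']).reshape(-1,2)
    Rm=cv2.Rodrigues(v['rvec'])[0]
    C=-Rm.T@v['tvec']
    D=np.c_[n,np.ones(len(n))]@Rm
    return C,D
def plane(v,px,z):
    C,D=rays(v,px); return C+D*((z-C[2])/D[:,2])[:,None]
def proj(v,P):
    return cv2.projectPoints(np.asarray(P,float).reshape(-1,1,3),v['rvec'],v['tvec'],v['intrinsics'],v['distortion'])[0].reshape(-1,2)
def cloud(v):
    h,w=v['d'].shape; u,vv=np.meshgrid(np.arange(w),np.arange(h))
    C,D=rays(v,np.c_[u.ravel(),vv.ravel()])
    P=C+D*v['d'].ravel()[:,None]; P[v['d'].ravel()==0]=np.nan
    return P.reshape(h,w,3)
def crop(v,x0,y0,x1,y1,f,fn):
    c=v['im'][y0:y1,x0:x1,::-1]; cv2.imwrite(fn,cv2.resize(c,None,fx=f,fy=f,interpolation=cv2.INTER_CUBIC))
E
python3 - <<'E'
from h import *
v=load('top0')
crop(v,160,90,310,240,5,'pics/c_oven.png')
crop(v,355,190,475,310,5,'pics/c_stand.png')
P=cloud(v)
for p in [(225,160),(186,118),(265,122),(180,210),(250,217),(282,170),(393,228),(330,300)]:
    print(p,P[p[1],p[0]].round(3))
hsv=cv2.cvtColor(v['im'],cv2.COLOR_RGB2HSV)
m=((hsv[...,0]<14)&(hsv[...,1]>150)&(hsv[...,2]>60)).astype(np.uint8)
n,l,s,c=cv2.connectedComponentsWithStats(m)
for i in range(1,n):
    if s[i,4]>30: print(s[i],c[i])
E
```

```text
(225, 160) [0.608 0.192 0.128]
(186, 118) [0.764 0.34  0.002]
(265, 122) [0.703 0.096 0.132]
(180, 210) [0.486 0.298 0.125]
(250, 217) [0.467 0.128 0.131]
(282, 170) [0.612 0.065 0.001]
(393, 228) [ 0.442 -0.219  0.1  ]
(330, 300) [ 0.258 -0.065 -0.001]
[452 198  18  23 218] [459.         207.88073394]
[390 211  11  32 276] [395.06521739 226.44565217]
[258 355  77  45 818] [292.00244499 370.37286064]
[337 373  13  15  55] [342.78181818 379.23636364]
```

View pics/c_oven.png

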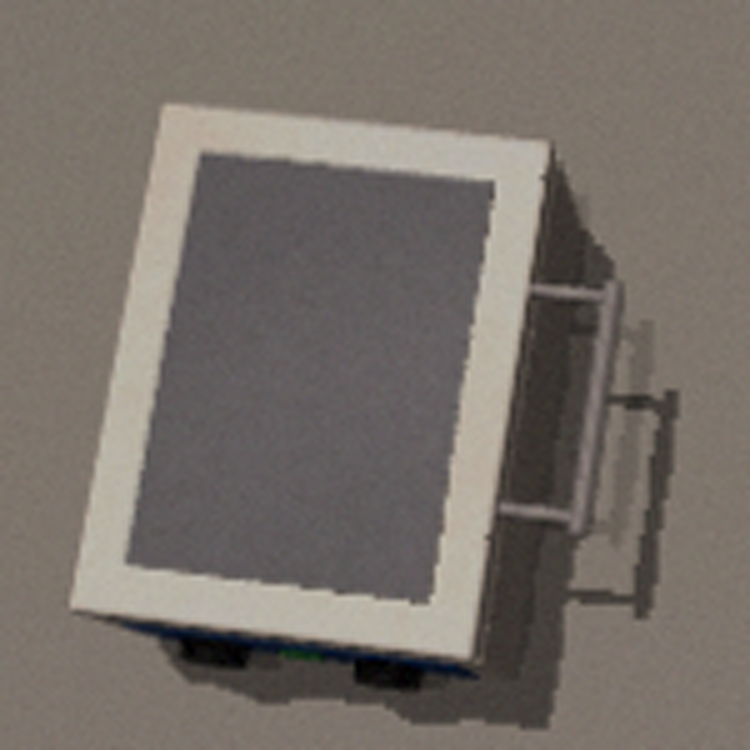

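View pics/c_stand.png

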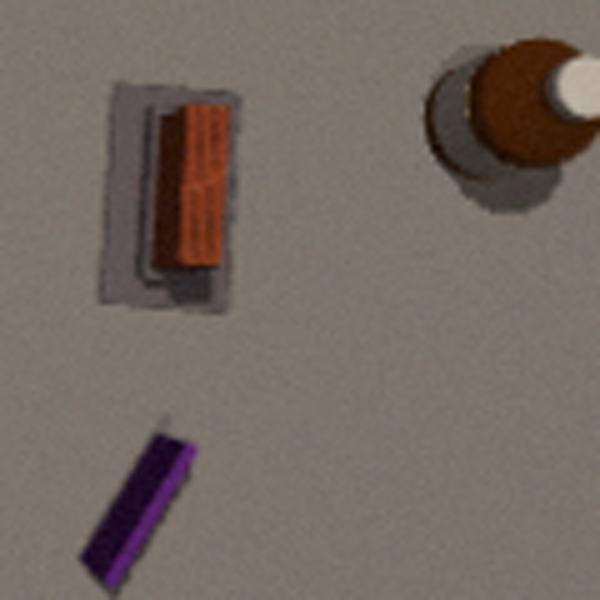

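Run:
```python
from h import *
v=load('top0')
f=lambda pts,o:[((x+.5)/5-.5+o[0],(y+.5)/5-.5+o[1]) for x,y in pts]
A=plane(v,f([(165,103),(551,142),(476,663),(71,608)],(160,90)),.122)
print(A.round(4)); c=A.mean(0); e=(A[0]-A[3]+A[1]-A[2]); print('door c',c,np.degrees(np.arctan2(e[1],e[0])),[np.linalg.norm(A[i]-A[i-1]) for i in range(4)])
H=plane(v,f([(613,284),(578,530)],(160,90)),.117); print('handle',H,H.mean(0),np.linalg.norm(H[0]-H[1])); e=H[0]-H[1];print(np.degrees(np.arctan2(e[1],e[0])))
T=plane(v,f([(187,103),(231,105),(223,267),(179,268)],(355,190)),.096); print('pile',T,T.mean(0),[np.linalg.norm(T[i]-T[i-1]) for i in range(4)]);e=T[0]-T[3]+T[1]-T[2];print(np.degrees(np.arctan2(e[1],e[0])))
S=plane(v,f([(116,81),(240,93),(228,313),(99,302)],(355,190)),.006); print('stand',S,S.mean(0),[np.linalg.norm(S[i]-S[i-1]) for i in range(4)]);e=S[0]-S[3]+S[1]-S[2];print(np.degrees(np.arctan2(e[1],e[0])))
w=load('scene0'); print(proj(w,H), proj(w,T))
o=manip=None
from station import manip
s=manip.observe(); print(R.from_quat(s['eef_rot']).as_matrix().round(3))
```

```text
[[0.7388 0.2804 0.122 ]
 [0.717  0.0856 0.122 ]
 [0.4558 0.1177 0.122 ]
 [0.4832 0.3141 0.122 ]]
door c [0.59869484 0.19944856 0.122     ] -7.264456450833797 [np.float64(0.25781047557642295), np.float64(0.1960063027486303), np.float64(0.2631295154687596), np.float64(0.19831922047143652)]
handle [[0.64475207 0.05425135 0.117     ]
 [0.52097133 0.07009288 0.117     ]] [0.5828617  0.06217211 0.117     ] 0.12479033264470864
-7.293100220837564
pile [[ 0.48624857 -0.2185574   0.096     ]
 [ 0.48511998 -0.24066444  0.096     ]
 [ 0.40462434 -0.23386917  0.096     ]
 [ 0.40433101 -0.21198417  0.096     ]] [ 0.44508097 -0.2262688   0.096     ] [np.float64(0.08218085621865308), np.float64(0.022135828055794875), np.float64(0.08078195865381142), np.float64(0.021886964540517504)]
-4.70550017397456
stand [[ 0.50953501 -0.19789563  0.006     ]
 [ 0.50255059 -0.26611178  0.006     ]
 [ 0.3828953  -0.25534131  0.006     ]
 [ 0.38946113 -0.18550279  0.006     ]] [ 0.44611051 -0.22621288  0.006     ] [np.float64(0.12071171449555895), np.float64(0.06857277031650377), np.float64(0.12013905010551798), np.float64(0.0701464790385508)]
-5.51894661025373
[[369.82976147 195.16815543]
 [340.48286115 169.23307331]] [[255.49044069 223.78049177]
 [248.7533802  228.25109037]
 [231.62830607 210.19281461]
 [237.88389629 205.75191285]]
[[-0.902  0.432 -0.001]
 [ 0.432  0.902 -0.001]
 [ 0.    -0.001 -1.   ]]
```

```bash
cat >> h.py <<'E'
def tool(yawdeg,lean=0,roll=0):
    """tool pointing down, tool y = y axis of frame with yaw; lean about frame y (deg, + tips tool so lower end goes -x), roll about frame x"""
    a=np.radians(yawdeg); x=np.array([np.cos(a),np.sin(a),0]); y=np.array([-np.sin(a),np.cos(a),0])
    M=np.c_[-x,y,[0,0,-1]]
    return R.from_rotvec(y*np.radians(lean))*R.from_rotvec(x*np.radians(roll))*R.from_matrix(M)
def delta(p,Rt=None):
    from station import manip
    s=manip.observe(); R0=R.from_quat(s['eef_rot'])
    d=R0.inv().apply(np.asarray(p)-s['ee_pos'])/0.1
    r=np.zeros(3) if Rt is None else (R0.inv()*Rt).as_rotvec()/(np.pi/2)
    print('t',s['clock'],'pos',s['ee_pos'].round(4),'F',s['wrist_force'].round(1),'w',round(s['gripper_width'],4),'q',s['joint_pos'].round(2))
    print('shift',d.round(3),'turn',r.round(4))
OV=-7.27
E
python3 - <<'E'
from h import *
delta([0.582,0.061,0.21],tool(OV))
E
```

```text
t 0.15 pos [0.2591 0.5409 0.2307] F [ 0.1  0.7 -0.3] w 0.086 q [ 0.91  0.1   0.1   1.56 -0.    1.35]
shift [-4.986 -2.933  0.209] turn [-6.000e-04 -2.000e-04 -2.037e-01]
```

```bash
python3 -m pendant '[[-0.34,-0.2,0,0,0,0],[-0.68,-0.4,0,0,0,0],[-1,-0.59,0,0,0,0]]' 0.25
python3 -m pendant '[[-0.34,-0.2,0,0,0,0],[-0.68,-0.4,0,0,0,0],[-1,-0.59,0,0,0,0]]'
python3 -m pendant '[[-0.34,-0.2,0,0,0,0],[-0.68,-0.4,0,0,0,0],[-1,-0.59,0,0,0,0]]'
python3 -m pendant '[[-0.34,-0.2,0,0,0,0],[-0.68,-0.4,0,0,0,0],[-1,-0.59,0,0,0,0]]'
python3 - <<'E'
from h import *
delta([0.582,0.061,0.21],tool(OV))
E
```

```text
clock: 0.4
ee_pos: [0.3239, 0.4433, 0.2302]
eef_rot: [0.221, 0.975, -0.001, -0.0]
wrist_force: [0.1, 0.7, -0.4]
gripper_width: 0.0517
clock: 0.65
ee_pos: [0.3894, 0.3451, 0.23]
eef_rot: [0.221, 0.975, -0.001, -0.0]
wrist_force: [0.9, -0.1, -0.4]
gripper_width: 0.0318
clock: 0.9
ee_pos: [0.455, 0.2469, 0.23]
eef_rot: [0.221, 0.975, -0.001, -0.0]
wrist_force: [0.4, -0.0, -1.0]
gripper_width: 0.032
clock: 1.15
ee_pos: [0.5206, 0.1485, 0.2299]
eef_rot: [0.221, 0.975, -0.001, -0.0]
wrist_force: [1.9, 1.6, -0.5]
gripper_width: 0.0322
t 1.15 pos [0.5206 0.1485 0.2299] F [ 1.9  1.6 -0.5] w 0.0322 q [ 0.04 -0.07 -0.08  1.56 -0.    0.48]
shift [-0.931 -0.524  0.2  ] turn [-0.0013 -0.0004 -0.203 ]
```

```bash
python3 -m pendant '[[-0.31,-0.17,0,0,0,-0.068],[-0.62,-0.35,0,0,0,-0.136],[-0.93,-0.52,0.2,0,0,-0.203],[-0.93,-0.52,0.2,0,0,-0.203],[-0.93,-0.52,0.2,0,0,-0.203]]'
python3 - <<'E'
from h import *
v=shot('wrist','w1')
delta([0.582,0.061,0.115-0.019],tool(OV))
H=[0.5819,0.0612,.115]; u=np.array([.992,-.1266,0])*.06
print(proj(v,[H,np.array(H)+u,np.array(H)-u]).round(1))
E
```

```text
clock: 1.57
ee_pos: [0.5817, 0.0599, 0.2081]
eef_rot: [0.065, 0.998, -0.001, -0.002]
wrist_force: [-0.6, -0.4, -0.1]
gripper_width: 0.0319
t 1.6167 pos [0.5816 0.0611 0.2092] F [ 0.4  1.1 -0.4] w 0.0324 q [-0.12  0.06  0.01  1.52 -0.    0.01]
shift [-0.007  0.002  1.132] turn [-0.001  -0.0018 -0.0016]
[[320.3 205.5]
 [320.4 275.2]
 [320.1 125.9]]
```

View pics/w1.png

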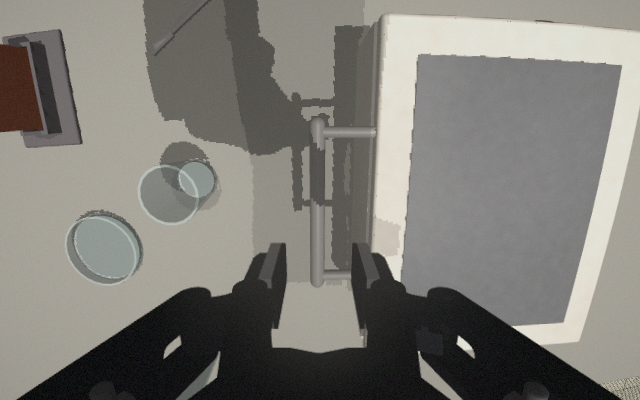

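```bash
python3 -m pendant '[[0,0,0.35,0,0,0],[0,0,0.7,0,0,0],[0,0,0.95,0,0,0],[0,0,0.95,0,0,0]]'
python3 -m pendant '[[0,0,0.18,0,0,0],[0,0,0.18,0,0,0]]'
python3 -m pendant '[[0,0,0,0,0,0],[0,0,0,0,0,0],[0,0,0,0,0,0],[0,0,0,0,0,0],[0,0,0,0,0,0]]' 1
python3 - <<'E'
from h import *
delta([0.582,0.061,0.115-0.019],tool(OV))
E
```

```text
clock: 1.95
ee_pos: [0.5777, 0.0627, 0.1092]
eef_rot: [0.064, 0.998, -0.0, -0.005]
wrist_force: [-1.2, 0.0, -0.3]
gripper_width: 0.0322
clock: 2.12
ee_pos: [0.5758, 0.064, 0.0899]
eef_rot: [0.064, 0.998, -0.0, -0.007]
wrist_force: [-1.2, -0.4, -0.7]
gripper_width: 0.032
clock: 2.53
ee_pos: [0.5753, 0.0592, 0.0918]
eef_rot: [0.066, 0.998, -0.005, -0.007]
wrist_force: [-7.5, -27.2, -0.2]
gripper_width: 0.0092
t 2.5333 pos [0.5753 0.0592 0.0918] F [ -7.5 -27.2  -0.2] w 0.0092 q [-0.12  0.08 -0.18  1.32 -0.01  0.01]
shift [-0.064  0.026 -0.043] turn [-0.0072 -0.0088 -0.0032]
```

Run:
```python
import numpy as np
f=lambda t:np.array([2.4*(1-np.cos(t))+.07*np.sin(t),-(2.4*np.sin(t)-.07*(1-np.cos(t)))])
for a in range(0,95,20):
    print(a,[(f(np.radians(a+b))-f(np.radians(a))).round(3).tolist() for b in (5,10,15,20,25)])
```

```text
0 [[0.015, -0.209], [0.049, -0.416], [0.1, -0.619], [0.169, -0.817], [0.254, -1.008]]
20 [[0.086, -0.191], [0.188, -0.374], [0.306, -0.547], [0.438, -0.71], [0.584, -0.86]]
40 [[0.146, -0.15], [0.304, -0.287], [0.474, -0.41], [0.654, -0.517], [0.843, -0.608]]
60 [[0.189, -0.091], [0.384, -0.166], [0.586, -0.223], [0.792, -0.262], [1.0, -0.284]]
80 [[0.208, -0.021], [0.418, -0.024], [0.627, -0.009], [0.834, 0.024], [1.037, 0.076]]
```

```bash
python3 -m pendant '[[0,0.015,-0.21,0,0,0],[0,0.05,-0.416,0,0,0],[0,0.1,-0.62,0,0,0],[0,0.17,-0.817,0,0,0],[0,0.17,-0.817,0,0,0]]'
python3 - <<'E'
from h import *
from station import manip
s=manip.observe()
# angle from height
z=s['ee_pos'][2]-0.0918; print(np.degrees(np.arcsin(min(1,z/.24))))
p0=np.array([.5753,.0592,.0918]); yv=np.array([.1266,.992,0])
d=s['ee_pos']-p0; print('dy',d@yv,'dx',d@np.array([.992,-.1266,0]))
delta(s['ee_pos'],tool(OV))
E
```

```text
clock: 2.95
ee_pos: [0.5783, 0.0808, 0.178]
eef_rot: [0.065, 0.998, -0.003, -0.007]
wrist_force: [-6.0, 11.1, -3.9]
gripper_width: 0.0094
21.055828416923866
dy 0.02184681241369231 dx 0.00020494969096177405
t 2.95 pos [0.5783 0.0808 0.178 ] F [-6.  11.1 -3.9] w 0.0094 q [-0.08  0.07 -0.04  1.48 -0.01  0.05]
shift [0. 0. 0.] turn [-0.0039 -0.0084 -0.0014]
```

```bash
python3 -m pendant '[[0,0.086,-0.19,0,0,0],[0,0.188,-0.374,0,0,0],[0,0.306,-0.547,0,0,0],[0,0.438,-0.71,0,0,0],[0,0.438,-0.71,0,0,0]]'
python3 -m pendant '[[0,0.146,-0.15,0,0,0],[0,0.304,-0.287,0,0,0],[0,0.474,-0.41,0,0,0],[0,0.654,-0.517,0,0,0],[0,0.654,-0.517,0,0,0]]'
python3 - <<'E'
from h import *
from station import manip
s=manip.observe()
z=s['ee_pos'][2]-0.0918; print(np.degrees(np.arcsin(min(1,z/.24))))
p0=np.array([.5753,.0592,.0918]); yv=np.array([.1266,.992,0])
d=s['ee_pos']-p0; print('dy',d@yv,'dx',d@np.array([.992,-.1266,0]),np.degrees(np.arctan2(z+.007,.24-d@yv)))
delta(s['ee_pos'],tool(OV))
E
```

```text
clock: 3.37
ee_pos: [0.5849, 0.1308, 0.2509]
eef_rot: [0.062, 0.998, 0.002, -0.006]
wrist_force: [2.8, 18.2, -15.6]
gripper_width: 0.0094
clock: 3.78
ee_pos: [0.5936, 0.2011, 0.3003]
eef_rot: [0.061, 0.998, 0.004, -0.008]
wrist_force: [10.6, 14.5, -31.6]
gripper_width: 0.0092
60.31845798685843
dy 0.14309619740360469 dx 0.00016367174599086012 65.78897892294187
t 3.7833 pos [0.5936 0.2011 0.3003] F [ 10.6  14.5 -31.6] w 0.0092 q [0.11 0.24 0.37 1.72 0.01 0.23]
shift [0. 0. 0.] turn [ 0.0047 -0.0105  0.0037]
```

```bash
python3 -m pendant '[[0,0.19,-0.075,0,0,0],[0,0.384,-0.14,0,0,0],[0,0.586,-0.19,0,0,0],[0,0.77,-0.215,0,0,0],[0,0.96,-0.23,0,0,0]]'
python3 -m pendant '[[0,0,0,0,0,0],[0,0,0,0,0,0]]'
python3 - <<'E'
from h import *
from station import manip
s=manip.observe()
z=s['ee_pos'][2]-0.0918
p0=np.array([.5753,.0592,.0918]); yv=np.array([.1266,.992,0])
d=s['ee_pos']-p0; print('dy',d@yv,'z',z,'dx',d@np.array([.992,-.1266,0]),np.degrees(np.arctan2(z+.007,.24-d@yv)))
delta(s['ee_pos'],tool(OV))
shot('scene','s2')
E
```

```text
clock: 4.2
ee_pos: [0.6062, 0.2963, 0.3225]
eef_rot: [0.061, 0.998, 0.003, -0.008]
wrist_force: [11.8, -4.8, -29.6]
gripper_width: 0.0092
clock: 4.37
ee_pos: [0.6064, 0.2975, 0.3224]
eef_rot: [0.061, 0.998, 0.003, -0.008]
wrist_force: [5.8, 1.0, -12.4]
gripper_width: 0.0092
dy 0.24030407454264846 z 0.23057317904267893 dx 0.0007343882746325602 90.07333394496678
t 4.3667 pos [0.6064 0.2975 0.3224] F [  5.8   1.  -12.4] w 0.0092 q [0.26 0.43 0.64 1.8  0.01 0.38]
shift [0. 0. 0.] turn [ 0.0026 -0.0106  0.0037]
```

View pics/s2.png

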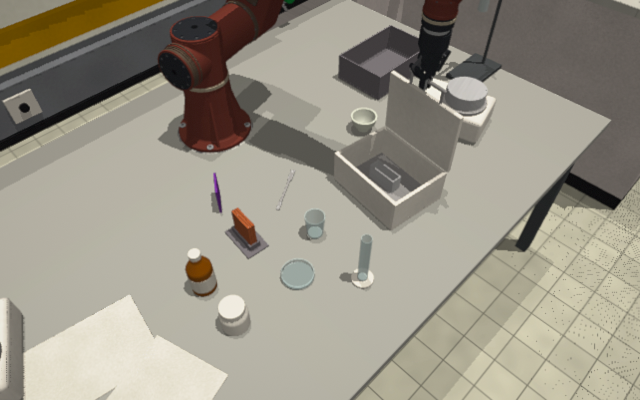

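```bash
python3 -m pendant '[[0,0,0,0,0,0],[0,0,0,0,0,0],[0,0,0,0,0,0],[0,0,0,0,0,0]]' 0.25
python3 -m pendant '[[0,0,-0.35,0,0,0],[0,0,-0.6,0,0,0],[0,0,-0.6,0,0,0]]'
python3 -m pendant '[[0,-0.4,0,0,0,0],[0,-0.8,0,0,0,0],[0,-1,0,0,0,0],[0,-1,0,0,0,0]]'
python3 -m pendant '[[0.3,-0.3,0.2,0,0,0],[0.6,-0.7,0.4,0,0,0],[0.6,-1,0.6,0,0,0],[0.6,-1,0.6,0,0,0]]'
python3 -m pendant '[[0.3,-0.3,0,0,0,0],[0.6,-0.7,0,0,0,0],[0.6,-1,0,0,0,0],[0.6,-1,0,0,0,0]]'
python3 - <<'E'
from h import *
v=shot('top','t3');w=shot('scene','s3')
crop(v,160,70,310,240,4,'pics/c3.png')
crop(w,320,60,480,230,4,'pics/cs3.png')
delta([0.4453,-.2263,.16],tool(-5.1))
E
```

```text
clock: 4.75
ee_pos: [0.6063, 0.2972, 0.324]
eef_rot: [0.061, 0.998, 0.003, -0.007]
wrist_force: [0.0, 0.6, -0.1]
gripper_width: 0.0321
clock: 5.0
ee_pos: [0.6073, 0.2967, 0.3905]
eef_rot: [0.061, 0.998, 0.004, -0.004]
wrist_force: [-0.7, 0.2, 1.3]
gripper_width: 0.0321
clock: 5.33
ee_pos: [0.595, 0.1937, 0.3912]
eef_rot: [0.063, 0.998, 0.004, -0.003]
wrist_force: [0.2, 0.8, 0.4]
gripper_width: 0.0323
clock: 5.67
ee_pos: [0.521, 0.1015, 0.3301]
eef_rot: [0.062, 0.998, 0.004, -0.003]
wrist_force: [0.7, -0.2, 0.2]
gripper_width: 0.0321
clock: 6.0
ee_pos: [0.4474, 0.0055, 0.3308]
eef_rot: [0.065, 0.998, 0.003, -0.002]
wrist_force: [0.1, 0.1, 0.9]
gripper_width: 0.0321
t 6.1 pos [0.449  0.0088 0.3307] F [ 0.5  0.9 -0.4] w 0.0319 q [-0.28 -0.3  -0.1   1.78  0.01 -0.15]
shift [-0.27  -2.348  1.69 ] turn [ 0.0045 -0.0024 -0.0247]
```

View pics/t3.png

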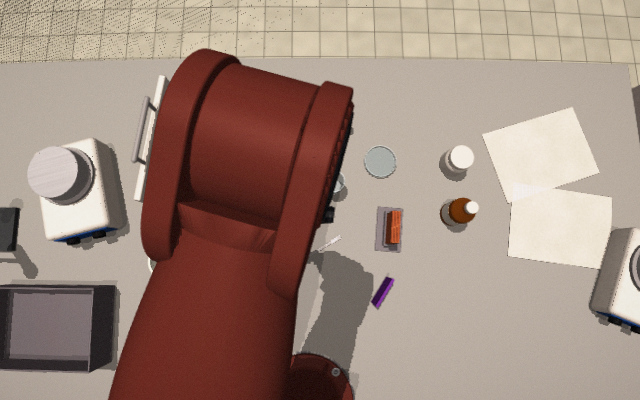

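View pics/c3.png

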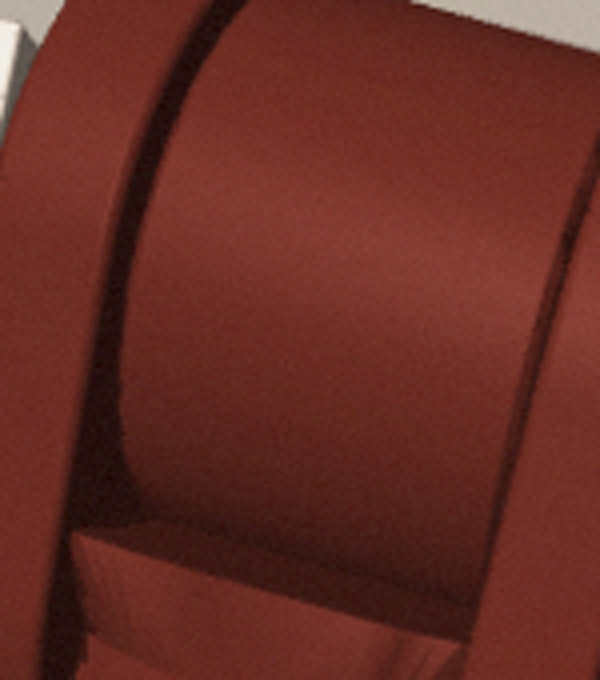

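View pics/cs3.png

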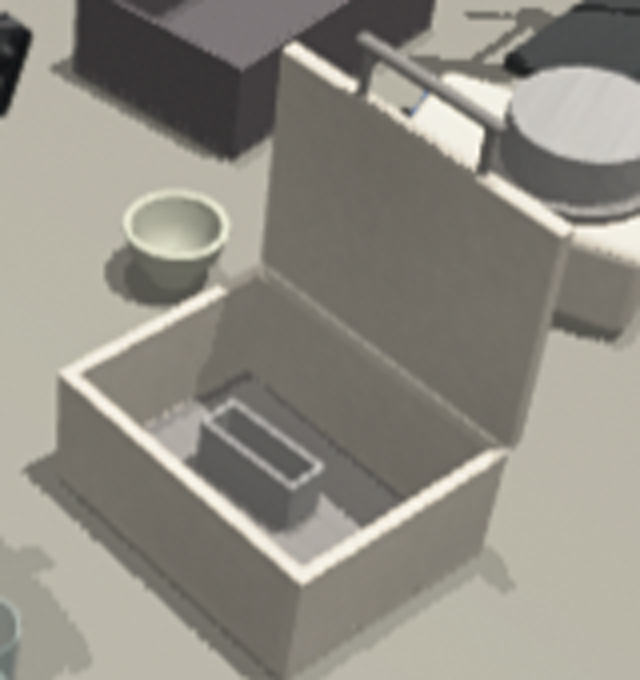

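```bash
python3 -m pendant '[[-0.1,-0.4,0.1,0,0,0],[-0.1,-0.75,0.2,0,0,0],[-0.1,-1,0.3,0,0,0]]' -0.1
python3 -m pendant '[[-0.1,-0.4,0.1,0,0,0],[-0.1,-0.75,0.2,0,0,0],[-0.1,-1,0.3,0,0,0]]'
python3 -m pendant '[[-0.05,-0.35,0.1,0,0,-0.025],[-0.05,-0.35,0.1,0,0,-0.025],[-0.05,-0.35,0.1,0,0,-0.025]]'
python3 - <<'E'
from h import *
v=shot('top','t4');w=shot('wrist','w4')
crop(v,130,70,310,240,4,'pics/c4.png')
delta([0.4453,-.2263,.15],tool(-5.1))
E
```

```text
clock: 6.35
ee_pos: [0.4468, -0.0922, 0.2999]
eef_rot: [0.063, 0.998, 0.003, -0.001]
wrist_force: [0.3, -0.2, -0.1]
gripper_width: 0.0471
clock: 6.6
ee_pos: [0.4448, -0.194, 0.2687]
eef_rot: [0.062, 0.998, 0.003, -0.001]
wrist_force: [-0.3, 0.4, -0.0]
gripper_width: 0.0471
clock: 6.85
ee_pos: [0.4458, -0.2294, 0.2576]
eef_rot: [0.043, 0.999, 0.004, -0.002]
wrist_force: [1.1, 0.3, 0.2]
gripper_width: 0.0471
t 6.95 pos [ 0.4462 -0.2282  0.2588] F [ 0.2 -0.7 -0.1] w 0.0472 q [-0.74 -0.18 -0.13  1.63  0.   -0.65]
shift [0.008 0.01  1.088] turn [ 0.0044 -0.0015  0.0028]
```

View pics/c4.png

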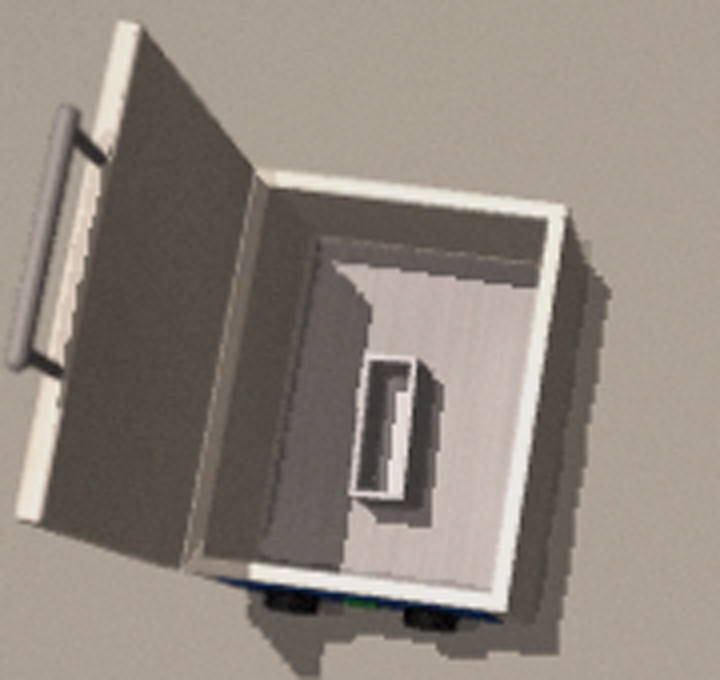

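View pics/w4.png

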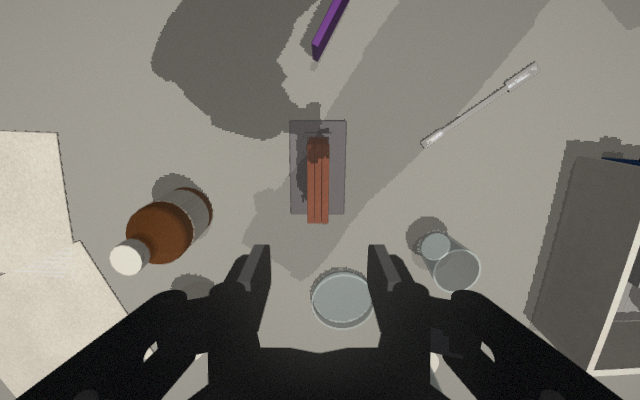

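Run:
```python
from h import *
v=load('t4'); w=load('w4')
crop(v,210,150,245,200,15,'pics/c4h.png')
crop(w,280,110,360,235,6,'pics/c4p.png')
```

```text
(no output)
```

View pics/c4h.png

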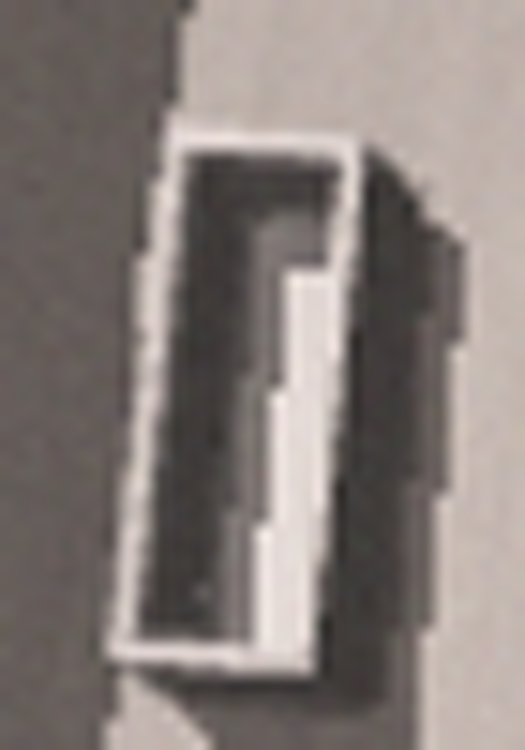

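View pics/c4p.png

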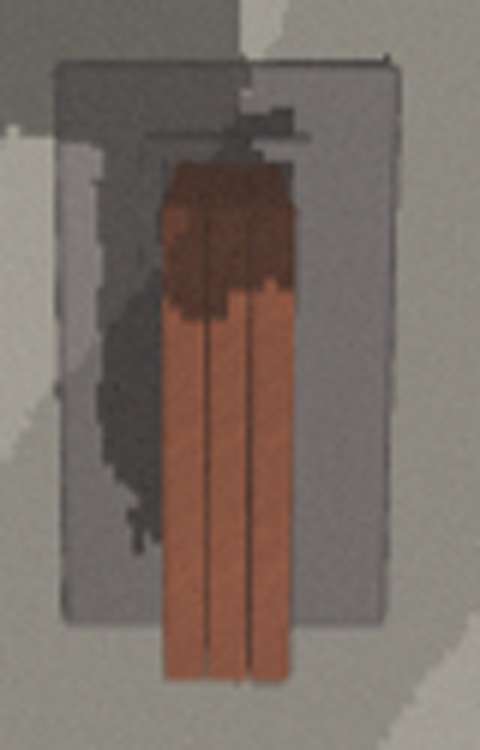

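Run:
```python
from h import *
v=load('t4'); w=load('w4')
f=lambda pts,o,k:[((x+.5)/k-.5+o[0],(y+.5)/k-.5+o[1]) for x,y in pts]
def rep(n,T):
    e=T[0]-T[3]+T[1]-T[2]; print(n,T.mean(0).round(4),'yaw',np.degrees(np.arctan2(e[1],e[0])).round(2),[np.linalg.norm(T[i]-T[i-1]).round(4) for i in range(4)])
rep('holder',plane(v,f([(168,128),(363,135),(312,676),(107,660)],(210,150),15),.059))
rep('holder in',plane(v,f([(184,153),(343,158),(312,650),(137,640)],(210,150),15),.059))
c=(130,70)
rep('oven rim',plane(v,f([(260,170),(569,206),(503,612),(185,570)],(130,70),4),.108))
P=plane(w,f([(162,207),(297,207),(292,684),(163,680)],(280,110),6),.096); rep('pile wrist',P[[3,2,1,0]])
s=load('s3')
# crop (320,60) k4
rep('holder scene',plane(s,f([(201,410),(236,399),(325,466),(291,488)],(320,60),4),.059))
```

```text
holder [0.5827 0.2074 0.059 ] yaw -4.03 [np.float64(0.0949), np.float64(0.0343), np.float64(0.0963), np.float64(0.0357)]
holder in [0.5826 0.2063 0.059 ] yaw -2.66 [np.float64(0.0867), np.float64(0.028), np.float64(0.0875), np.float64(0.0305)]
oven rim [0.598  0.1987 0.108 ] yaw -7.87 [np.float64(0.2589), np.float64(0.1993), np.float64(0.2605), np.float64(0.1974)]
pile wrist [ 0.4459 -0.2281  0.096 ] yaw -5.21 [np.float64(0.0791), np.float64(0.0218), np.float64(0.0799), np.float64(0.0213)]
holder scene [0.5795 0.2059 0.059 ] yaw 173.21 [np.float64(0.1013), np.float64(0.0299), np.float64(0.093), np.float64(0.0352)]
```

```bash
python3 -m pendant '[[0.01,0.01,0.35,0.004,-0.0015,0.003],[0.01,0.01,0.7,0.004,-0.0015,0.003],[0.01,0.01,1,0.004,-0.0015,0.003],[0.01,0.01,1,0.004,-0.0015,0.003]]'
python3 - <<'E'
from h import *
delta([0.4455,-.2272,.061],tool(-5.1))
E
```

```text
clock: 7.28
ee_pos: [0.4435, -0.2228, 0.1537]
eef_rot: [0.044, 0.999, 0.003, -0.003]
wrist_force: [-0.4, 1.4, -0.6]
gripper_width: 0.0471
t 7.2833 pos [ 0.4435 -0.2228  0.1537] F [-0.4  1.4 -0.6] w 0.0471 q [-0.73 -0.21 -0.34  1.44  0.   -0.64]
shift [-0.029 -0.047  0.926] turn [ 0.0034 -0.0037  0.0012]
```

```bash
python3 -m pendant '[[-0.03,-0.05,0.15,0.004,-0.004,0],[-0.03,-0.06,0.35,0.004,-0.004,0],[-0.03,-0.06,0.35,0.004,-0.004,0]]'
python3 - <<'E'
from h import *
delta([0.4455,-.2272,.061],tool(-5.1))
E
```

```text
clock: 7.53
ee_pos: [0.4456, -0.2272, 0.1175]
eef_rot: [0.043, 0.999, 0.0, -0.001]
wrist_force: [-0.6, 0.3, -0.0]
gripper_width: 0.0469
t 7.5333 pos [ 0.4456 -0.2272  0.1175] F [-0.6  0.3 -0. ] w 0.0469 q [-0.73 -0.19 -0.4   1.37 -0.   -0.65]
shift [-0.    -0.     0.565] turn [ 0.0004 -0.001   0.0021]
```

```bash
python3 -m pendant '[[0,0,0.25,0,0,0],[0,0,0.5,0,0,0],[0,0,0.55,0,0,0],[0,0,0.55,0,0,0]]'
python3 - <<'E'
from h import *
delta([0.4455,-.2272,.061],tool(-5.1))
w=shot('scene','s5'); crop(w,200,160,300,280,5,'pics/c5.png')
E
```

```text
clock: 7.87
ee_pos: [0.4455, -0.2264, 0.063]
eef_rot: [0.042, 0.999, 0.001, -0.001]
wrist_force: [-0.6, 0.2, -0.3]
gripper_width: 0.0472
t 7.8667 pos [ 0.4455 -0.2264  0.063 ] F [-0.6  0.2 -0.3] w 0.0472 q [-0.73 -0.16 -0.47  1.26 -0.   -0.65]
shift [-0.001 -0.008  0.02 ] turn [ 0.001  -0.0016  0.0026]
```

View pics/c5.png

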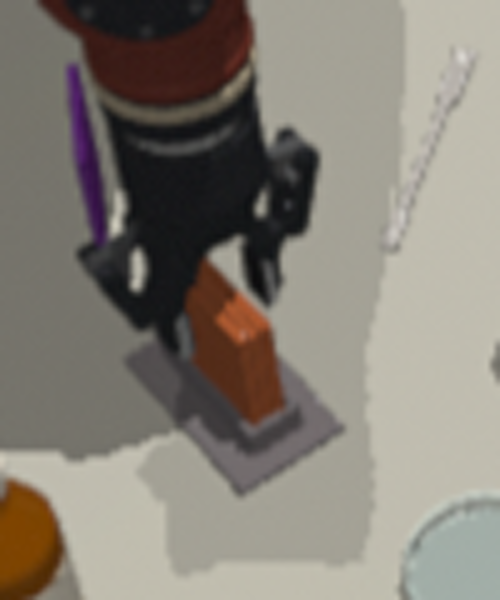

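Run:
```python
from h import *
s=load('s5')
k=lambda P:((proj(s,P)-[200,160]+.5)*5-.5).round(0)
u=np.array([np.cos(np.radians(-5.1)),np.sin(np.radians(-5.1)),0]);y=np.array([-u[1],u[0],0]);c=np.array([.4455,-.2268,0])
print('tips',k([c+y*.024+[0,0,.063],c-y*.024+[0,0,.063]]))
print('pile top corners',k([c+a*u*.04+b*y*.0105+[0,0,.096] for a in(1,-1) for b in (1,-1)]))
```

```text
tips [[262. 303.]
 [189. 348.]]
pile top corners [[278. 322.]
 [245. 343.]
 [193. 234.]
 [160. 253.]]
```

```bash
python3 -m pendant '[[0,0,0,0,0,0],[0,0,0,0,0,0],[0,0,0,0,0,0],[0,0,0,0,0,0],[0,0,0,0,0,0]]' 1
python3 -m pendant '[[0,0,0,0,0,0],[0,0,0,0,0,0]]'
python3 -m pendant '[[0,0,-0.1,0,0,0],[0,0,-0.2,0,0,0],[0,0,-0.3,0,0,0],[0,0,-0.4,0,0,0],[0,0,-0.5,0,0,0]]'
python3 -m pendant '[[0,0,-0.25,0,0,0],[0,0,-0.5,0,0,0],[0,0,-0.75,0,0,0],[0,0,-1,0,0,0],[0,0,-1,0,0,0]]'
python3 - <<'E'
from h import *
delta([0.4455,-.2272,.061],tool(-5.1))
w=shot('scene','s6'); crop(w,190,100,310,260,5,'pics/c6.png')
E
```

```text
clock: 8.33
ee_pos: [0.4475, -0.2283, 0.067]
eef_rot: [0.043, 0.999, -0.001, 0.001]
wrist_force: [0.2, 0.3, 7.9]
gripper_width: 0.0198
clock: 8.5
ee_pos: [0.448, -0.2287, 0.0681]
eef_rot: [0.043, 0.999, -0.002, 0.002]
wrist_force: [0.9, -0.0, -3.3]
gripper_width: 0.0199
clock: 8.92
ee_pos: [0.448, -0.2287, 0.1196]
eef_rot: [0.043, 0.999, -0.002, 0.002]
wrist_force: [0.6, 0.2, -3.7]
gripper_width: 0.0201
clock: 9.33
ee_pos: [0.4491, -0.2297, 0.2257]
eef_rot: [0.043, 0.999, -0.004, 0.005]
wrist_force: [0.1, 0.2, -2.4]
gripper_width: 0.0197
t 9.3333 pos [ 0.4491 -0.2297  0.2257] F [ 0.1  0.2 -2.4] w 0.0197 q [-0.73 -0.21 -0.21  1.55 -0.   -0.65]
shift [0.055 0.034 1.646] turn [-0.005   0.0066  0.0025]
```

View pics/c6.png

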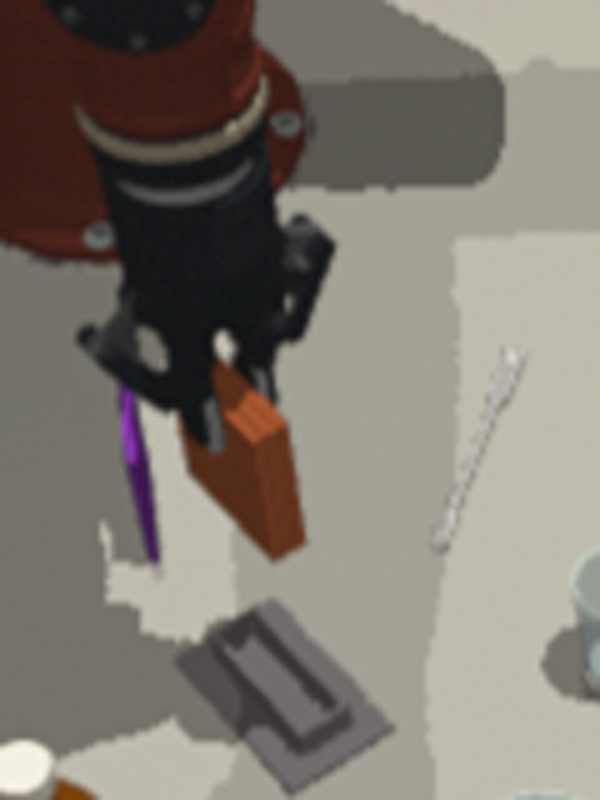

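Run:
```python
from h import *
delta([0.60,.12,.25],tool(-5.1))
```

```text
t 9.3833 pos [ 0.4487 -0.2293  0.2229] F [-0.6 -0.1 -4.1] w 0.0199 q [-0.73 -0.21 -0.22  1.55 -0.   -0.65]
shift [-1.213  3.607 -0.285] turn [-0.0041  0.0053  0.0025]
```

```bash
R='[[-0.08,0.2,-0.02,0,0,0],[-0.15,0.45,-0.04,0,0,0],[-0.23,0.68,-0.06,0,0,0],[-0.3,0.9,-0.07,0,0,0]]'; :
python3 -m pendant '[[-0.08,0.2,-0.1,0,0,0],[-0.15,0.45,-0.2,0,0,0],[-0.23,0.68,-0.3,0,0,0],[-0.3,0.9,-0.3,0,0,0]]'
python3 -m pendant '[[-0.08,0.2,0,0,0,0],[-0.15,0.45,0,0,0,0],[-0.23,0.68,0,0,0,0],[-0.3,0.9,0,0,0,0]]'
python3 -m pendant '[[-0.08,0.2,0,0,0,0],[-0.15,0.45,0,0,0,0],[-0.23,0.68,0,0,0,0],[-0.3,0.9,0,0,0,0]]'
python3 -m pendant '[[-0.08,0.2,0,0,0,0],[-0.15,0.45,0,0,0,0],[-0.23,0.68,0,0,0,0],[-0.3,0.9,0,0,0,0],[-0.3,0.9,0,0,0,0]]'
python3 - <<'E'
from h import *
delta([0.60,.12,.25],tool(-5.1))
w=shot('scene','s7'); crop(w,300,60,460,220,5,'pics/c7.png')
shot('wrist','w7'); shot('top','t7')
E
```

```text
clock: 9.72
ee_pos: [0.4866, -0.1411, 0.2533]
eef_rot: [0.043, 0.999, -0.004, 0.004]
wrist_force: [0.4, -0.1, -3.2]
gripper_width: 0.0201
clock: 10.05
ee_pos: [0.5241, -0.0525, 0.2515]
eef_rot: [0.043, 0.999, -0.003, 0.004]
wrist_force: [0.4, 0.0, -3.3]
gripper_width: 0.0203
clock: 10.38
ee_pos: [0.5614, 0.0361, 0.2496]
eef_rot: [0.043, 0.999, -0.003, 0.003]
wrist_force: [0.1, 0.6, -3.6]
gripper_width: 0.0206
clock: 10.8
ee_pos: [0.5991, 0.1267, 0.247]
eef_rot: [0.041, 0.999, -0.002, 0.001]
wrist_force: [-0.0, -0.1, -3.9]
gripper_width: 0.0199
t 10.8 pos [0.5991 0.1267 0.247 ] F [-0.  -0.1 -3.9] w 0.0199 q [-0.    0.14  0.17  1.59 -0.    0.08]
shift [-0.015 -0.066 -0.03 ] turn [-0.003   0.002   0.0043]
```

View pics/w7.png

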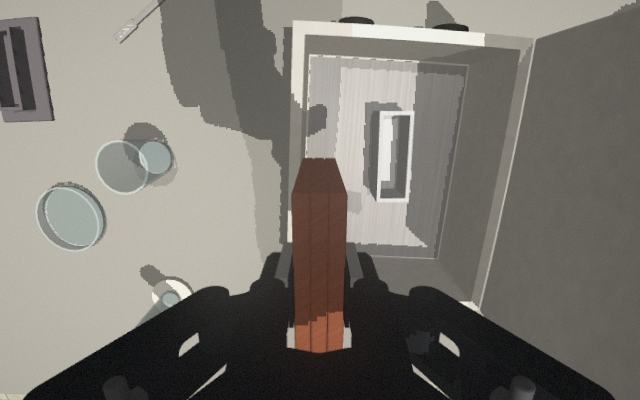

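View pics/c7.png

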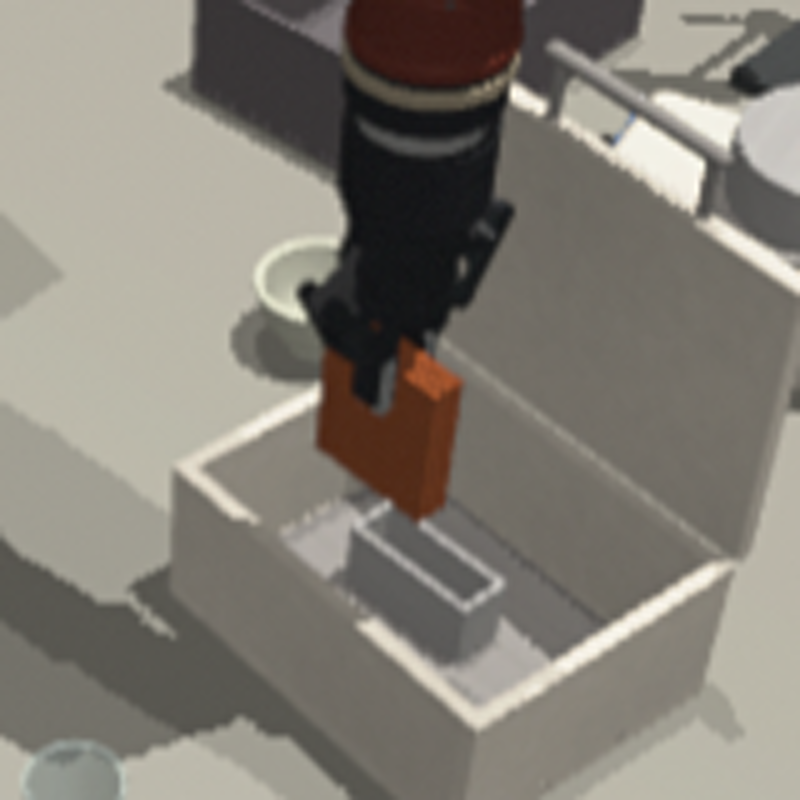

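Run:
```python
from h import *
w=load('w7')
crop(w,365,100,425,210,7,'pics/c7h.png')
crop(w,285,145,355,205,10,'pics/c7p.png')
```

```text
(no output)
```

View pics/c7h.png

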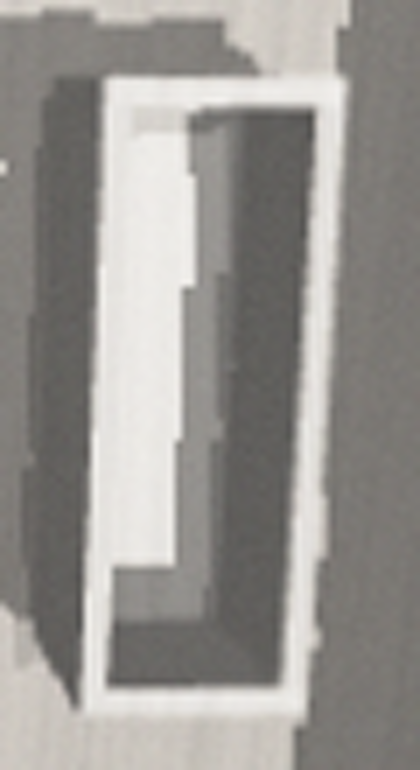

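View pics/c7p.png

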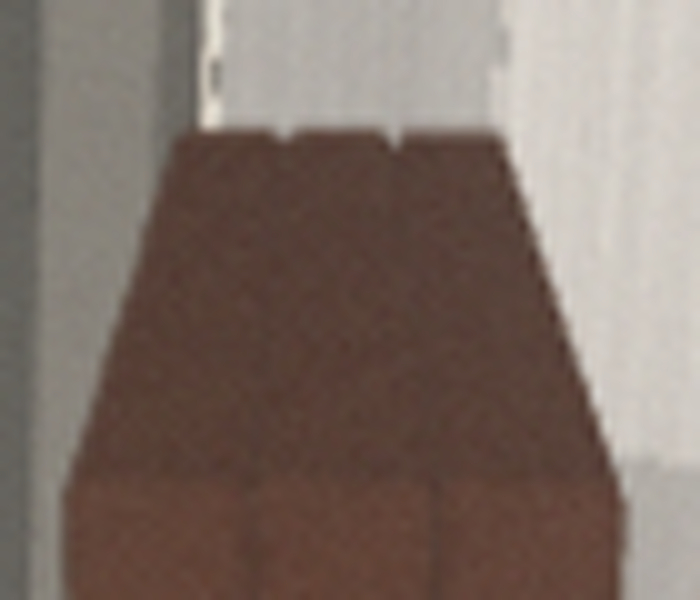

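Run:
```python
from h import *
w=load('w7')
f=lambda pts,o,k:[((x+.5)/k-.5+o[0],(y+.5)/k-.5+o[1]) for x,y in pts]
def rep(n,T):
    e=T[0]-T[3]+T[1]-T[2]; print(n,T.mean(0).round(4),'yaw',np.degrees(np.arctan2(e[1],e[0])).round(2),[np.linalg.norm(T[i]-T[i-1]).round(4) for i in range(4)])
rep('holder',plane(w,f([(83,714),(308,718),(347,77),(104,75)],(365,100),7),.059))
rep('holder in',plane(w,f([(107,687),(281,688),(316,107),(133,107)],(365,100),7),.059))
# pile in tool frame
from station import manip
s=manip.observe(); Rt=R.from_quat(s['eef_rot']); p=s['ee_pos']
for nm,pp in (('bottom',[(178,132),(502,132)]),('top',[(65,485),(625,485)])):
    px=f(pp,(285,145),10); C,D=rays(w,px)
    t=.021/np.linalg.norm(D[1]-D[0]); Q=C+D*t
    print(nm,Rt.inv().apply(Q-p).round(4))
for h in (.055,.062,.068):
  for x in (.04,.0425,.045):
    Q=p+Rt.apply([[x,-.0105,h],[x,.0105,h],[x,-.0105,h-.09],[x,.0105,h-.09]])
    print(h,x,((proj(w,Q)-[285,145]+.5)*10-.5).round(0).tolist())
```

```text
holder [0.5828 0.2049 0.059 ] yaw -3.85 [np.float64(0.0952), np.float64(0.035), np.float64(0.0958), np.float64(0.035)]
holder in [0.5827 0.2046 0.059 ] yaw -4.18 [np.float64(0.0865), np.float64(0.0269), np.float64(0.0868), np.float64(0.0264)]
bottom [[ 0.0408 -0.0085  0.0645]
 [ 0.0408  0.0125  0.0645]]
top [[ 0.0406 -0.0083 -0.026 ]
 [ 0.0406  0.0127 -0.026 ]]
0.055 0.04 [[138.0, 166.0], [477.0, 167.0], [-19.0, 565.0], [584.0, 566.0]]
0.055 0.0425 [[137.0, 126.0], [477.0, 127.0], [-21.0, 496.0], [585.0, 497.0]]
0.055 0.045 [[137.0, 86.0], [478.0, 86.0], [-23.0, 426.0], [587.0, 426.0]]
0.062 0.04 [[145.0, 150.0], [472.0, 150.0], [1.0, 513.0], [570.0, 514.0]]
0.062 0.0425 [[144.0, 111.0], [473.0, 111.0], [-0.0, 448.0], [571.0, 448.0]]
0.062 0.045 [[144.0, 72.0], [473.0, 72.0], [-2.0, 381.0], [573.0, 382.0]]
0.068 0.04 [[150.0, 136.0], [469.0, 136.0], [17.0, 473.0], [559.0, 474.0]]
0.068 0.0425 [[150.0, 98.0], [469.0, 99.0], [16.0, 410.0], [560.0, 411.0]]
0.068 0.045 [[149.0, 60.0], [470.0, 60.0], [14.0, 347.0], [562.0, 347.0]]
```

```bash
cat >> h.py <<'E'
HC=np.array([.5828,.2047,.059]); HY=-4.0
B=np.array([.0007,.001,.0635])
def place(xo,yo,zo,lean):
    """delta to bring pile bottom mid to (xo,yo,zo) in holder frame"""
    a=np.radians(HY); u=np.array([np.cos(a),np.sin(a),0]); y=np.array([-u[1],u[0],0])
    Rt=tool(HY,lean); P=HC+u*xo+y*yo+np.array([0,0,zo]); delta(P-Rt.apply(B),Rt)
def where():
    from station import manip
    s=manip.observe(); Rt=R.from_quat(s['eef_rot']); q=s['ee_pos']+Rt.apply(B)-HC
    a=np.radians(HY); u=np.array([np.cos(a),np.sin(a),0]); y=np.array([-u[1],u[0],0])
    up=-Rt.apply([0,0,1]); print('bottom in holder mm',(np.array([q@u,q@y,q[2]])*1000).round(1),'lean x,y deg',np.degrees([up@u,up@y]).round(2),'yaw',np.degrees(np.arctan2(Rt.as_matrix()[1,1],Rt.as_matrix()[0,1])).round(2)-90,'F',s['wrist_force'].round(1),'t',s['clock'],'w',s['gripper_width'].round(4))
E
python3 - <<'E'
from h import *
where(); place(0,0,.05,-10)
E
```

```text
Traceback (most recent call last):
  File "h.py", line 51, in where
    up=-Rt.apply([0,0,1]); print('bottom in holder mm',(np.array([q@u,q@y,q[2]])*1000).round(1),'lean x,y deg',np.degrees([up@u,up@y]).round(2),'yaw',np.degrees(np.arctan2(Rt.as_matrix()[1,1],Rt.as_matrix()[0,1])).round(2)-90,'F',s['wrist_force'].round(1),'t',s['clock'],'w',s['gripper_width'].round(4))
                                                                                                                                                                                                                                                                                   ^^^^^^^^^^^^^^^^^^^^^^^^
AttributeError: 'float' object has no attribute 'round'
```

```bash
sed -i "s/s\['gripper_width'\].round(4)/round(s['gripper_width'],4)/" h.py
python3 - <<'E'
from h import *
where(); place(0,0,.06,-10)
E
```

```text
bottom in holder mm [ 20.8 -79.6 125.4] lean x,y deg [-0.2   0.37] yaw -4.849999999999994 F [-0.1 -0.6 -4.3] t 10.95 w 0.02
t 10.95 pos [0.5984 0.1232 0.2479] F [-0.1 -0.6 -4.3] w 0.02 q [-0.01  0.14  0.17  1.59 -0.01  0.08]
shift [0.33  0.792 0.656] turn [-0.0049 -0.1089 -0.009 ]
```

```bash
python3 -m pendant '[[0.1,0.26,0,-0.005,-0.036,-0.009],[0.22,0.52,0,-0.005,-0.072,-0.009],[0.33,0.79,0,-0.005,-0.109,-0.009],[0.33,0.79,0,-0.005,-0.109,-0.009]]'
python3 - <<'E'
from h import *
where(); place(0,0,.02,-10)
E
```

```text
clock: 11.28
ee_pos: [0.5688, 0.208, 0.2464]
eef_rot: [0.033, 0.996, -0.002, 0.088]
wrist_force: [-0.4, -0.6, -3.0]
gripper_width: 0.0201
bottom in holder mm [ -3.8   3.4 124.7] lean x,y deg [-9.99 -0.12] yaw -3.8100000000000023 F [-0.4 -0.6 -3. ] t 11.2833 w 0.0201
t 11.2833 pos [0.5688 0.208  0.2464] F [-0.4 -0.6 -3. ] w 0.0201 q [ 0.15 -0.09 -0.09  1.41 -0.04  0.22]
shift [ 0.145 -0.035  1.038] turn [0.0014 0.0005 0.0019]
```

```bash
python3 -m pendant '[[0.05,-0.035,0.25,0,0,0],[0.1,-0.035,0.5,0,0,0],[0.14,-0.035,0.75,0,0,0],[0.14,-0.035,1,0,0,0],[0.14,-0.035,1,0,0,0]]'
python3 - <<'E'
from h import *
where(); place(0,0,.015,-10)
w=shot('scene','s8'); crop(w,340,90,440,210,6,'pics/c8.png')
E
```

```text
clock: 11.7
ee_pos: [0.5691, 0.2027, 0.1391]
eef_rot: [0.034, 0.996, -0.003, 0.083]
wrist_force: [-1.5, -0.6, -4.7]
gripper_width: 0.02
bottom in holder mm [-3.7 -2.  17.3] lean x,y deg [-9.51  0.01] yaw -3.8900000000000006 F [-1.5 -0.6 -4.7] t 11.7 w 0.02
t 11.7 pos [0.5691 0.2027 0.1391] F [-1.5 -0.6 -4.7] w 0.02 q [ 0.14 -0.09 -0.27  1.22 -0.04  0.21]
shift [-0.028  0.019  0.029] turn [-0.0001 -0.005   0.0013]
```

View pics/c8.png

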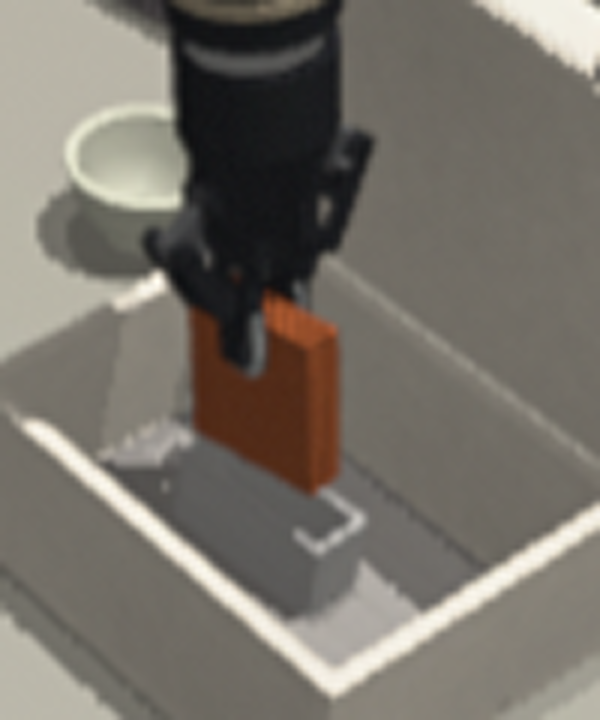

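```bash
python3 -m pendant '[[-0.03,0.02,0.03,0,-0.005,0.001],[-0.03,0.02,0.07,0,-0.005,0.001],[-0.03,0.02,0.09,0,-0.005,0.001],[-0.03,0.02,0.09,0,-0.005,0.001]]'
python3 - <<'E'
from h import *
where(); place(0.0005,0,-.006,-10)
E
```

```text
clock: 12.08
ee_pos: [0.575, 0.2047, 0.1344]
eef_rot: [0.035, 0.995, -0.003, 0.089]
wrist_force: [0.3, 0.2, -3.7]
gripper_width: 0.0198
bottom in holder mm [ 2.7  0.5 12.8] lean x,y deg [-10.14  -0.03] yaw -3.969999999999999 F [ 0.3  0.2 -3.7] t 12.0833 w 0.0198
t 12.0833 pos [0.575  0.2047 0.1344] F [ 0.3  0.2 -3.7] w 0.0198 q [ 0.15 -0.08 -0.28  1.2  -0.04  0.21]
shift [ 0.053 -0.004  0.181] turn [0.0003 0.0022 0.0002]
```

```bash
python3 -m pendant '[[0.03,0,0.05,0,0.001,0],[0.03,0,0.1,0,0.001,0],[0.03,0,0.12,0,0.001,0],[0.03,0,0.12,0,0.001,0],[0.03,0,0.12,0,0.001,0]]'
python3 - <<'E'
from h import *
where(); place(0.0005,0,-.007,-10)
E
```

```text
clock: 12.5
ee_pos: [0.574, 0.2047, 0.1218]
eef_rot: [0.035, 0.996, -0.003, 0.088]
wrist_force: [-0.5, 0.5, -3.7]
gripper_width: 0.02
bottom in holder mm [1.7 0.4 0.2] lean x,y deg [-10.03  -0.03] yaw -3.969999999999999 F [-0.5  0.5 -3.7] t 12.5 w 0.02
t 12.5 pos [0.574  0.2047 0.1218] F [-0.5  0.5 -3.7] w 0.02 q [ 0.15 -0.07 -0.29  1.18 -0.04  0.21]
shift [ 0.023 -0.004  0.069] turn [0.0003 0.0009 0.0003]
```

```bash
python3 -m pendant '[[0.01,0,0.04,0,0,0],[0.01,0,0.08,0,0,0],[0.01,0,0.08,0,0,0],[0.01,0,0.08,0,0,0]]'
python3 - <<'E'
from h import *
where()
w=shot('scene','s9'); crop(w,340,90,440,210,6,'pics/c9.png')
shot('wrist','w9')
place(0,0,-.008,0)
E
```

```text
clock: 12.83
ee_pos: [0.5741, 0.2046, 0.1133]
eef_rot: [0.035, 0.996, -0.003, 0.087]
wrist_force: [-0.1, -0.2, -3.7]
gripper_width: 0.02
bottom in holder mm [ 1.7  0.3 -8.4] lean x,y deg [-9.99 -0.01] yaw -3.969999999999999 F [-0.1 -0.2 -3.7] t 12.8333 w 0.02
t 12.9333 pos [0.5745 0.2047 0.1138] F [ 0.7 -0.4 -2.4] w 0.0201 q [ 0.15 -0.07 -0.3   1.16 -0.04  0.21]
shift [-0.09  -0.004  0.009] turn [0.0003 0.1121 0.0002]
```

View pics/c9.png

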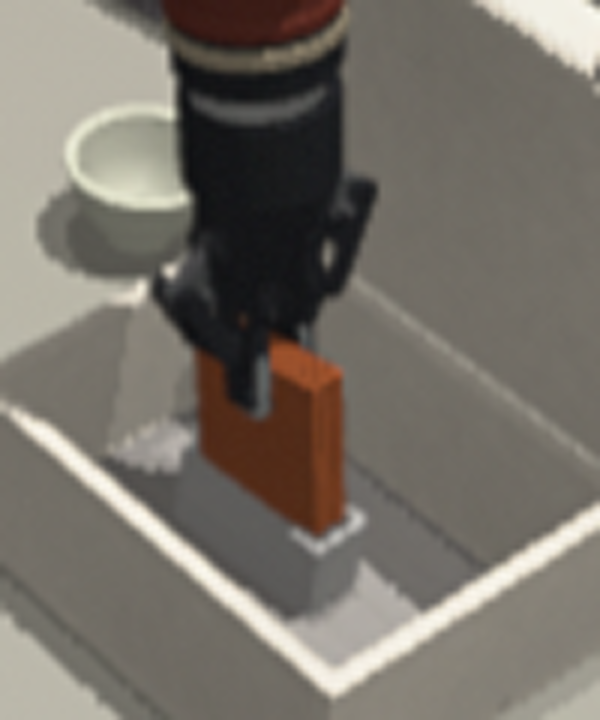

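View pics/w9.png

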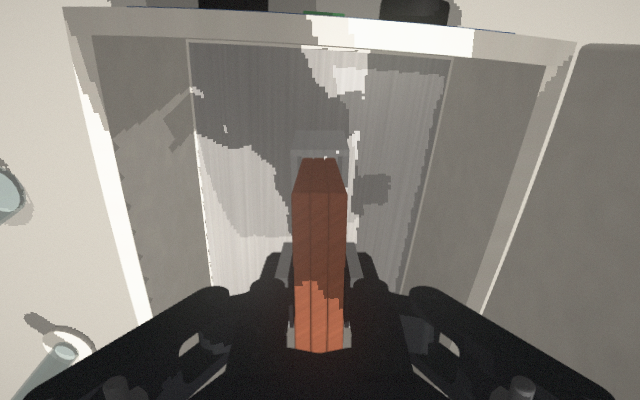

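Run:
```python
from h import *
crop(load('w9'),270,115,370,205,7,'pics/c9w.png')
```

```text
(no output)
```

View pics/c9w.png

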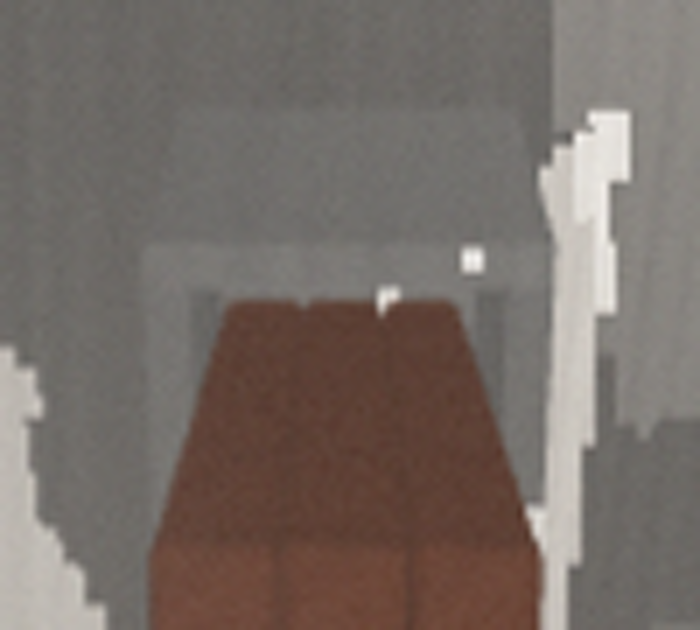

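```bash
python3 -m pendant '[[-0.022,0,0,0,0.028,0],[-0.045,0,0,0,0.056,0],[-0.068,0,0.005,0,0.084,0],[-0.09,0,0.01,0,0.112,0],[-0.09,0,0.01,0,0.112,0]]'
python3 - <<'E'
from h import *
where()
place(0,0,-.025,0)
E
```

```text
clock: 13.35
ee_pos: [0.5847, 0.2035, 0.1139]
eef_rot: [0.035, 0.999, 0.0, -0.001]
wrist_force: [0.3, -0.7, -4.2]
gripper_width: 0.0199
bottom in holder mm [ 1.2 -0.1 -8.6] lean x,y deg [ 0.11 -0.01] yaw -4.040000000000006 F [ 0.3 -0.7 -4.2] t 13.35 w 0.0199
t 13.35 pos [0.5847 0.2035 0.1139] F [ 0.3 -0.7 -4.2] w 0.0199 q [ 0.12  0.17 -0.04  1.36  0.    0.19]
shift [0.012 0.001 0.164] turn [ 0.0001 -0.0012 -0.0004]
```

```bash
python3 -m pendant '[[0.01,0,0.05,0,0,0],[0.01,0,0.1,0,0,0],[0.01,0,0.15,0,0,0],[0.01,0,0.19,0,0,0],[0.01,0,0.19,0,0,0]]'
python3 - <<'E'
from h import *
where()
place(0,0,-.042,0)
E
```

```text
clock: 13.77
ee_pos: [0.5826, 0.2036, 0.0937]
eef_rot: [0.035, 0.999, -0.0, -0.001]
wrist_force: [-0.3, -0.2, -3.4]
gripper_width: 0.0197
bottom in holder mm [ -1.   -0.1 -28.8] lean x,y deg [0.17 0.01] yaw -4.019999999999996 F [-0.3 -0.2 -3.4] t 13.7667 w 0.0197
t 13.7667 pos [0.5826 0.2036 0.0937] F [-0.3 -0.2 -3.4] w 0.0197 q [ 0.12  0.18 -0.07  1.32  0.    0.19]
shift [-0.008  0.001  0.132] turn [-0.0001 -0.0019 -0.0002]
```

No contact so far; on to the floor.

```bash
python3 -m pendant '[[-0.008,0,0.04,0,0,0],[-0.008,0,0.08,0,0,0],[-0.008,0,0.12,0,0,0],[-0.008,0,0.13,0,0,0]]'
python3 -m pendant '[[0,0,0.02,0,0,0],[0,0,0.03,0,0,0],[0,0,0.03,0,0,0]]'
python3 - <<'E'
from h import *
where()
E
```

```text
clock: 14.1
ee_pos: [0.5829, 0.2035, 0.0798]
eef_rot: [0.035, 0.999, -0.0, -0.002]
wrist_force: [-0.4, -0.1, -3.6]
gripper_width: 0.0204
clock: 14.35
ee_pos: [0.5827, 0.2035, 0.0764]
eef_rot: [0.035, 0.999, -0.0, -0.002]
wrist_force: [0.0, 0.1, -3.3]
gripper_width: 0.0197
bottom in holder mm [ -1.   -0.2 -46.1] lean x,y deg [0.25 0.02] yaw -4.019999999999996 F [ 0.   0.1 -3.3] t 14.35 w 0.0197
```

```bash
python3 -m pendant '[[0,0,0.01,0,0,0],[0,0,0.02,0,0,0],[0,0,0.02,0,0,0]]'
python3 -m pendant '[[0,0,0.01,0,0,0],[0,0,0.02,0,0,0],[0,0,0.02,0,0,0]]'
python3 - <<'E'
from h import *
where()
E
```

```text
clock: 14.6
ee_pos: [0.5829, 0.2036, 0.0752]
eef_rot: [0.035, 0.999, -0.0, -0.002]
wrist_force: [-2.3, -0.3, 2.4]
gripper_width: 0.0201
clock: 14.85
ee_pos: [0.583, 0.2036, 0.0751]
eef_rot: [0.035, 0.999, -0.0, -0.001]
wrist_force: [-8.8, -1.2, 12.2]
gripper_width: 0.0203
bottom in holder mm [ -0.6  -0.1 -47.4] lean x,y deg [0.16 0.02] yaw -4.010000000000005 F [-8.8 -1.2 12.2] t 14.85 w 0.0203
```

```bash
python3 -m pendant '[[0,0,0,0,0,0],[0,0,0,0,0,0]]'
python3 - <<'E'
from h import *
where()
w=shot('scene','s10'); crop(w,340,90,440,210,6,'pics/c10.png')
E
```

```text
clock: 15.02
ee_pos: [0.5834, 0.2037, 0.0755]
eef_rot: [0.035, 0.999, -0.0, -0.001]
wrist_force: [-0.4, 1.1, -2.9]
gripper_width: 0.0202
bottom in holder mm [ -0.2   0.  -47. ] lean x,y deg [0.11 0.01] yaw -4.0 F [-0.4  1.1 -2.9] t 15.0167 w 0.0202
```

View pics/c10.png

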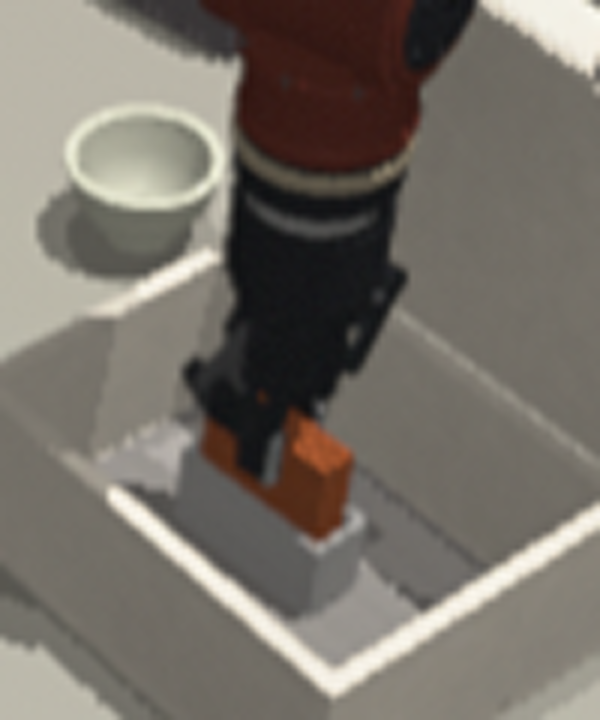

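Seated in the holder on its floor, still gripped. Release and retreat straight up.

```bash
python3 -m pendant '[[0,0,0,0,0,0],[0,0,0,0,0,0],[0,0,0,0,0,0],[0,0,0,0,0,0],[0,0,0,0,0,0]]' 0
python3 -m pendant '[[0,0,-0.1,0,0,0],[0,0,-0.3,0,0,0],[0,0,-0.6,0,0,0],[0,0,-0.9,0,0,0],[0,0,-0.9,0,0,0]]'
python3 -m pendant '[[0,0,-0.3,0,0,0],[0,0,-0.6,0,0,0],[0,0,-0.9,0,0,0],[0,0,-0.9,0,0,0]]'
python3 -m pendant '[[0.3,-0.3,0,0,0,0],[0.6,-0.6,0,0,0,0],[0.9,-0.9,0,0,0,0],[0.9,-0.9,0,0,0,0]]'
python3 -m pendant '[[0,-0.3,0,0,0,0],[0,-0.6,0,0,0,0],[0,-0.9,0,0,0,0],[0,-0.9,0,0,0,0]]'
python3 -m pendant '[[0,-0.3,0,0,0,0],[0,-0.6,0,0,0,0],[0,-0.9,0,0,0,0],[0,-0.9,0,0,0,0]]'
python3 -m pendant '[[0,-0.3,0,0,0,0],[0,-0.6,0,0,0,0],[0,-0.9,0,0,0,0],[0,-0.9,0,0,0,0]]'
python3 - <<'E'
from h import *
v=shot('top','t11'); w=shot('scene','s11'); crop(w,320,60,460,220,5,'pics/c11s.png'); crop(v,130,70,290,240,4,'pics/c11t.png')
E
```

```text
clock: 15.48
ee_pos: [0.5833, 0.2037, 0.0752]
eef_rot: [0.035, 0.999, -0.0, -0.001]
wrist_force: [0.4, 0.3, 0.6]
gripper_width: 0.043
clock: 15.9
ee_pos: [0.5864, 0.2041, 0.173]
eef_rot: [0.035, 0.999, 0.001, 0.004]
wrist_force: [0.5, 0.9, -0.0]
gripper_width: 0.0428
clock: 16.23
ee_pos: [0.5877, 0.2043, 0.2708]
eef_rot: [0.035, 0.999, 0.001, 0.008]
wrist_force: [0.8, 0.6, -0.0]
gripper_width: 0.0428
clock: 16.57
ee_pos: [0.4869, 0.1184, 0.2689]
eef_rot: [0.036, 0.999, 0.001, 0.007]
wrist_force: [0.9, 0.2, 0.1]
gripper_width: 0.0428
clock: 16.9
ee_pos: [0.4804, 0.0247, 0.2692]
eef_rot: [0.037, 0.999, 0.0, 0.008]
wrist_force: [0.9, -0.2, -0.4]
gripper_width: 0.0426
clock: 17.23
ee_pos: [0.4736, -0.0688, 0.2694]
eef_rot: [0.039, 0.999, -0.001, 0.008]
wrist_force: [-0.3, -0.8, 0.0]
gripper_width: 0.043
clock: 17.57
ee_pos: [0.4664, -0.1621, 0.2694]
eef_rot: [0.041, 0.999, -0.001, 0.008]
wrist_force: [-0.2, 0.3, 0.6]
gripper_width: 0.0423
```

View pics/c11s.png

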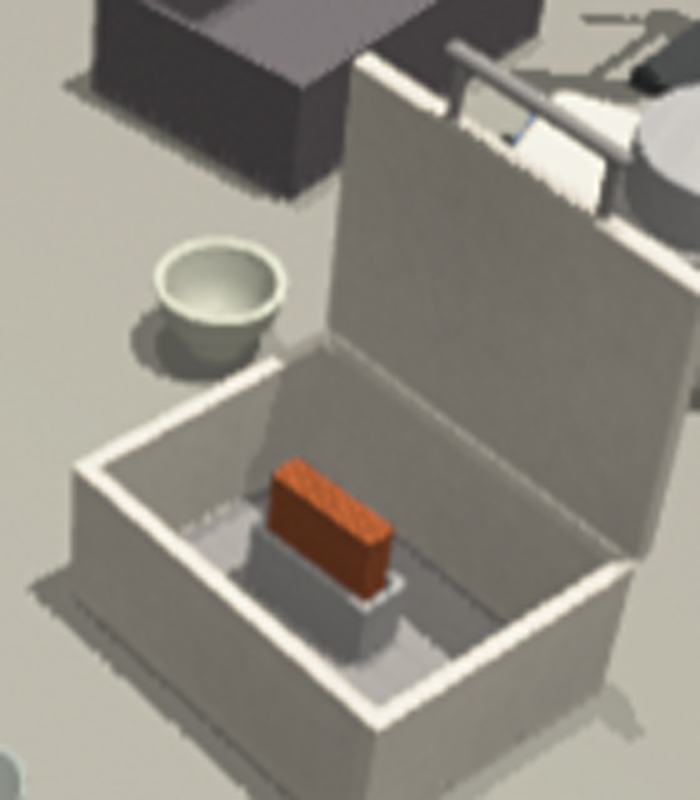

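View pics/c11t.png

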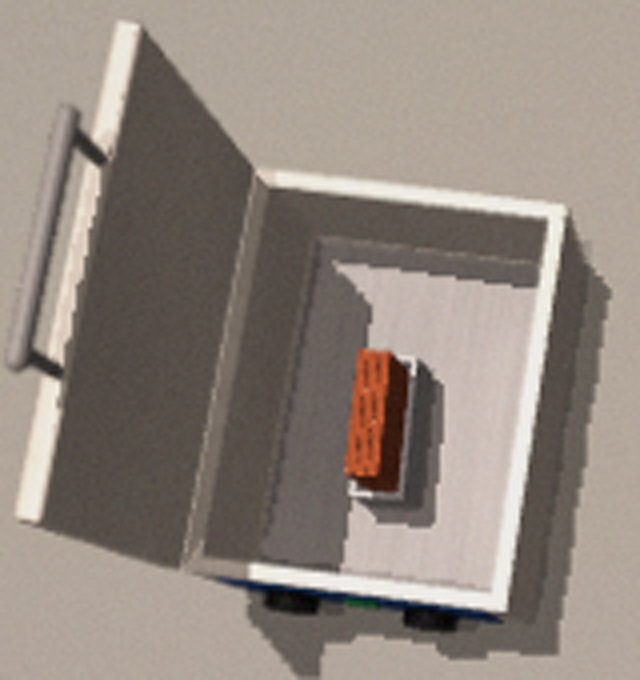

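View pics/t11.png

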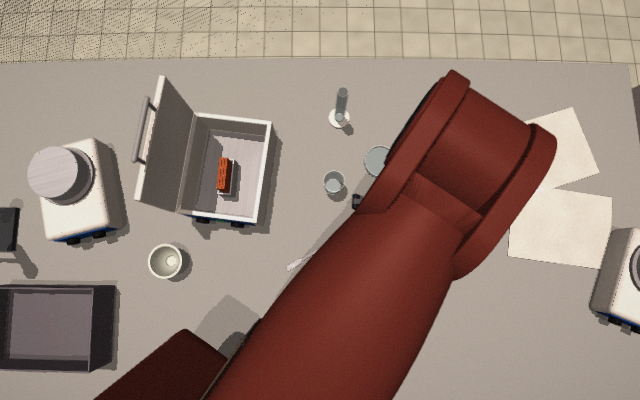

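Run:
```python
from h import *
from station import manip
f=lambda pts,o,k:[((x+.5)/k-.5+o[0],(y+.5)/k-.5+o[1]) for x,y in pts]
v=load('t11'); T=plane(v,f([(358,349),(392,351),(379,477),(345,474)],(130,70),4),.104); print(T.mean(0),[np.linalg.norm(T[i]-T[i-1]).round(4) for i in range(4)])
P=cloud(v); m=(v['im'][...,0]>130)&(v['im'][...,1]<90)&(v['im'][...,2]<70); m[:,:200]=0;m[:,250:]=0;m[:150]=0;m[200:]=0
print(m.sum(),np.nanmedian(P[m],0))
print(manip.observe()['qd'].round(4),manip.observe()['wrist_force'])
print(manip.job_done())
```

```text
[0.58152592 0.20556129 0.104     ] [np.float64(0.0798), np.float64(0.0215), np.float64(0.0804), np.float64(0.0213)]
203 [0.58019576 0.20630691 0.10520738]
[ 0.0331 -0.0122 -0.0076  0.005   0.0034  0.0086] [0.56937793 0.67014001 0.30281826]
the job is handed in; nothing more can be done
None
```

The job is done and handed in at about 17.7 s of the 61 s allowed; I got no verdict back.

- **Door:** I gripped the bar handle and swung the door up along its arc. The arm's position put it at about 90°, and it still stood upright in the last pictures.
- **Plates:** I lifted the three plates together, leaned them 10° and lowered them corner first along the holder's end wall nearest the robot. The lower edge's middle was about 8 mm below the rim when I turned them upright. I then lowered them until I felt about 12 N from the floor, let go and drew the gripper straight up.

**Last checks:**
- The pile stands upright in the holder. Its top is at about 105 mm by depth, against 104 mm expected for plates on the floor.
- It is centred to within about 2 mm, and its outline measures about 80 x 21 mm.
- The wrist force after letting go was close to zero. The bystanders I could see in the final pictures were where they started; the arm hid some of them in the final top view, and I did not measure any.

**Disagreements:**
- The top camera read about 2 mm too far towards +y compared with the wrist camera and the handle grasp, so I placed the plates mainly by the wrist view.
- When the plates touched the floor, my estimated depth read about 2 mm too deep (-47 mm instead of -45 mm). I put that down to a small error in how far the pile hung below the fingers.

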